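# Draw up a turnbuckle clamp on a cast specimen

### The job

Slide the cast specimen block into the open slot of the turnbuckle clamp, until it sits square against the steel stop between the two spring pads. Then push the turnbuckle's cross bars round so that both jaws draw in together and press each spring pad in to about half of its 12 mm stroke, and leave the block held there, square to the clamp and up to the stop. Leave the other things on the bench where they are.

Things in the scene. Friction and masses are not known exactly. Their poses are not given: they have to be found in the camera images.
- clamp: grey and steel turnbuckle clamp bolted to the bench, base plate 260 x 90 x 12 mm. Origin on the bench under the middle of the turnbuckle; x along the turnbuckle, z up, y towards the open slot where the block goes in (the slot's floor is the bench itself). Home, the block has its long side on the stop and its origin at y = 75 mm, x about 0. Two bearing collars at x = +-32 mm, top at z = 120 mm
- jaw_a_arm (a point): centre of the forward arm of the grey jaw at the clamp's +x. Each jaw is 20 mm thick along x: an upright carriage (y -22 to 22 mm, top at z = 120 mm) and an arm that reaches forward to y = 96 mm (top at z = 44 mm). Jaw centre planes at x = +90 and -90 mm when the sleeve joint is 0
- jaw_b_arm (a point): the same for the jaw at the clamp's -x
- stop_face (a point): middle of the front face of the upright steel stop bar: face at y = 45 mm of the clamp, 130 mm long, 40 mm high
- sleeve_center (a point): centre of the turnbuckle sleeve, on its level turning axis (the clamp's x), 100 mm above the bench. The sleeve is an open steel body; from its hub (radius 16 mm) radiate four round steel cross bars, 90 degrees apart in the clamp's plane x = 0, 10 mm thick, their round ends 65 mm from the axis
- sleeve (a joint): sleeve angle, rad, -0.2 to 9.8, starts at 0 to 1.4. At 0 one cross bar points straight up; growing angle carries the top bar away from the slot (clamp -y) and draws both jaws in, 16 mm each per turn; the other way lets both out. Stiff (0.12 N m), stays where left. At 0 each free pad face is 64 mm from the middle
- pad_a (a joint): how far the +x jaw's spring pad is pressed back into its jaw, m: 0 free, 0.012 fully in; 1 N per mm. Black rubber plate 32 mm wide, 30 mm high, centred 24 mm above the bench at clamp y = 75 mm; free, its face stands 16 mm proud of the arm. As it is pressed its steel stem comes out of the arm's outer side by as much (flush when free)
- pad_b (a joint): the same for the pad of the -x jaw
- pad_a_face (a point): centre of the rubber face of the +x pad
- pad_b_face (a point): centre of the rubber face of the -x pad
- block: cast specimen block, pale plaster with a spiral shell in its top, 100 mm long (its x) x 60 mm wide (its y) x 45 mm high, about 0.3 kg, loose on the bench in front of the slot. Origin at the centre of its underside
- vial1: glass vial with white cap, 28 mm across, 60 mm high, upright, bystander; origin under its centre
- vial2: as vial1
- dish1: aluminium weighing dish, 64 mm across, 16 mm high, bystander; origin under its centre
- dish2: as dish1
- jar: amber jar, 60 mm across, 90 mm high, bystander; origin under its centre
- brush: hand brush lying on the bench, bystander; origin under its middle
Mind the look-alikes: they are no part of the job. Leave any pink or yellow look-alike of the block alone.

How it is judged:
On the way:
1. the block is home against the stop, square, before the pads press it (y of block in the frame of clamp between 0.07 and 0.08 m and x of block in the frame of clamp between -0.012 and 0.012 m and angle between the x axis of block and the x axis of clamp, either way round below 0.07 rad and angle between block's own z axis and vertical below 0.06 rad and value of joint each of pad_a, pad_b below 0.002 m), for 0.2 s.
At the end, for the whole second after the job is handed in: the block rests flat on the bench within 5 mm of the stop, its middle within 12 mm of the clamp's middle, and within 4 degrees of square to the clamp, held between both pads, each pressed in by 4 to 8 mm; everything at rest (y of block in the frame of clamp between 0.07 and 0.08 m and x of block in the frame of clamp between -0.012 and 0.012 m and angle between the x axis of block and the x axis of clamp, either way round below 0.07 rad and angle between block's own z axis and vertical below 0.06 rad and value of joint pad_a between 0.004 and 0.008 m and value of joint pad_b between 0.004 and 0.008 m and linear speed of block below 0.01 m/s and velocity of joint sleeve between -0.05 and 0.05 rad/s); the robot touches nothing.
It fails at once if a bystander (vial, dish, jar or brush) is moved by more than 30 mm (distance of any of vial1, vial2, dish1, dish2, jar, brush from where it was at the start of the episode above 0.03 m).
It also fails if it takes over 72 s, if anything falls off the work surface, if the arm or the gripper's body presses on something with over 40 N, if the wrist force passes 120 N, or if a joint passes its speed limit or range.

### The arm

A 6-joint arm with a two-finger parallel gripper is mounted at the origin on the work surface. World frame = base frame: x ahead of the robot, y to its left, z up, the work surface at z = 0. Lengths are in m, angles in rad, forces in N, time in s.
With the tool pointing down it reaches from about 0.35 to 0.975 m from the base axis. Payload 4.9 kg.
Tool frame: the origin (TCP) lies between the finger pads; the fingertips stand 14 mm ahead of it and the grasp point (between the pads) lies 5 mm behind it (manip.finger_overhang is the distance from the TCP to the fingertips, in m); z points along the fingers, y is the line along which they close (so a half turn about z gives the same grasp; the last joint's range is limited). The gripper opens to 85 mm and grips with 20 to 120 N. Pads are 22 mm wide; open, the fingers measure 114 mm over their backs; the gripper's body (76 mm by 85 mm) begins 54 mm behind the grasp point. The pads swing forward as they close: fully open they stand 13 mm farther back than shut.
Start: joints at [-1.263, 0.053, 1.613, -0, 1.476, -0.119], TCP at [0.259, -0.569, 0.245] pointing down, gripper open.
Joint ranges: [-3.01, 3.01], [-1.01, 2.22], [0.06, 2.58], [-1.02, 4.17], [0.09, 2.62], [-3.14, 3.14]. Speed limits (rad/s): [2.57, 2.57, 3.14, 3.14, 3.14, 3.14].

### API

Orientations are given as a unit quaternion [w, x, y, z].
In Python, from plant import manip, grab_frame gives the robot as it stands.
- The arm moves only by the tool servo_tool, never from a script. Its argument "deltas" is a list that holds one entry, the list of rows, each a list of 5 numbers: the opening in per cent of the stroke, from 0 (shut) to 100 (fully open), then the shift along the world's x, y, z in m, then the turn about the world's z in degrees. A call has exactly 8 rows; each row shifts and turns the commanded pose from where the row before left it; what a row does not reach is not made up. A row lasts 1/10 s, in which the tool goes at most 50 mm and 8.59 degrees, less where a joint would pass 70% of its speed; a pose out of reach is approached as far as the arm can. A call is refused whole if a number of a shift passes 0.05 or a number of a turn 8.59, either way. A call with a gripper value outside its range is refused whole. The fingers move at their own pace and stop on an object; the grip force is fixed at half the most. Time passes only in rows, so rows that do not move let the fingers close, or fill a call up. It gives the time, the measured TCP pose, the force, the opening and the grip force at its end, in the units of the state.
- manip.state(): the state, without advancing time (a new reading comes with each control period).
- grab_frame(name): name is "scene" or "top" or "wrist"; returns a dict with "pixels" (384x512x3 uint8, red, green, blue), "z_map" (384x512 float32, m along the optical axis (not along the pixel's ray), 0 where there is no reading), "fx", "fy", "cx", "cy" (pixels), "rvec" (rotation vector, rad) and "tvec" (3), from world to camera coordinates, as OpenCV has them; the wrist camera has in their place "T_tool_cam" (4x4, takes a point from camera to tool coordinates, whose origin is the TCP and whose axes are the flange's). Camera axes: x right, y down, z forward; pixel columns grow to the right and rows downward; lengths in m; the calibration is good to about 2 mm. A picture is of the moment at which its call begins: read the wrist's pose just before it.
- manip.job_done(): hands the job in; it is judged then, once.
The state is a dict: "time": time; "joint_pos": joint angles; "joint_vel": joint speeds; "joint_efforts": joint torques, N m; "tool_pos": TCP position; "tool_rot": TCP orientation; "contact_force": force on the tool from outside, world axes, zero at the start; "ft_torque": the same for the moment, N m; "gripper_width": opening from 0.0 (shut) to 1.0 (fully open); "grasp_force": force on a finger pad.
Only numpy, scipy, OpenCV 4.12 (cv2) and the standard library are available. Lean on these libraries where they do the work, as an engineer would, in place of code of your own. Each camera call takes 0.05 s, during which the arm holds its last target. There are 200 camera calls.

## Working session

There is one attempt and no reset: what is moved stays moved. The work goes in short steps, Python scripts to look and compute and a tool call to move; the robot and the scene stay as the last step left them, time stands still between calls to the robot, and variables do not carry over. Pictures are saved under pics/ and viewed, at most 10 in all, crops included, and the job is handed in when it is done.

Besides the shell and the picture viewer there is one more tool, called after "Call:" by a JSON object that holds its "api" and its "payload". servo_tool: Moves the arm, as the interface text tells. Its arguments: {"type":"object","properties":{"deltas":{"type":"array"}},"required":["deltas"]}

```bash
mkdir -p pics
cat > h.py <<'E'
import numpy as np,cv2
from plant import manip,grab_frame
def save(f,n): cv2.imwrite('pics/'+n+'.png',f['pixels'][:,:,::-1])
def world(f):
    "HxWx3 world points from z_map"
    v,u=np.mgrid[:384,:512]; z=f['z_map']
    p=np.stack([(u-f['cx'])/f['fx']*z,(v-f['cy'])/f['fy']*z,z],-1)
    if 'rvec' in f:
        R=cv2.Rodrigues(np.array(f['rvec'],float))[0]; return (p-np.array(f['tvec']).ravel())@R
    from scipy.spatial.transform import Rotation as Ro
    s=manip.state(); T=np.array(f['T_tool_cam']); q=s['tool_rot']
    R=Ro.from_quat([q[1],q[2],q[3],q[0]]).as_matrix()
    return (p@T[:3,:3].T+T[:3,3])@R.T+np.array(s['tool_pos'])
E
python3 - <<'E'
from h import *
a=grab_frame('top');b=grab_frame('scene')
np.savez('f0.npz',top=world(a),scene=world(b),tp=a['pixels'],sp=b['pixels'])
cv2.imwrite('pics/a.png',cv2.resize(a['pixels'][:,:,::-1],(800,600)))
cv2.imwrite('pics/b.png',cv2.resize(b['pixels'][:,:,::-1],(800,600)))
print(manip.state())
E
```

```text
{'time': 0.1, 'joint_pos': array([-1.26300941e+00,  5.32911141e-02,  1.61416525e+00,  1.58038518e-05,
        1.47599410e+00, -1.19019434e-01]), 'joint_vel': array([ 0.00099002, -0.00255221, -0.00273888, -0.00122536,  0.00037945,
        0.00091449]), 'joint_efforts': array([ 4.22649146e-04, -3.94906497e+01, -3.71362495e+01, -1.11591739e-04,
        3.91947571e-03, -6.33966565e-06]), 'tool_pos': array([ 0.25855726, -0.56841843,  0.24418065]), 'tool_rot': array([-9.25513684e-04,  9.77315565e-01,  2.11786269e-01, -7.97128524e-05]), 'contact_force': array([ 0.5032387 , -0.50811991,  0.02956936]), 'ft_torque': array([-0.00207399,  0.00402707, -0.0102119 ]), 'grasp_force': 0.0, 'gripper_width': 0.9979706786777051}
```

View pics/a.png

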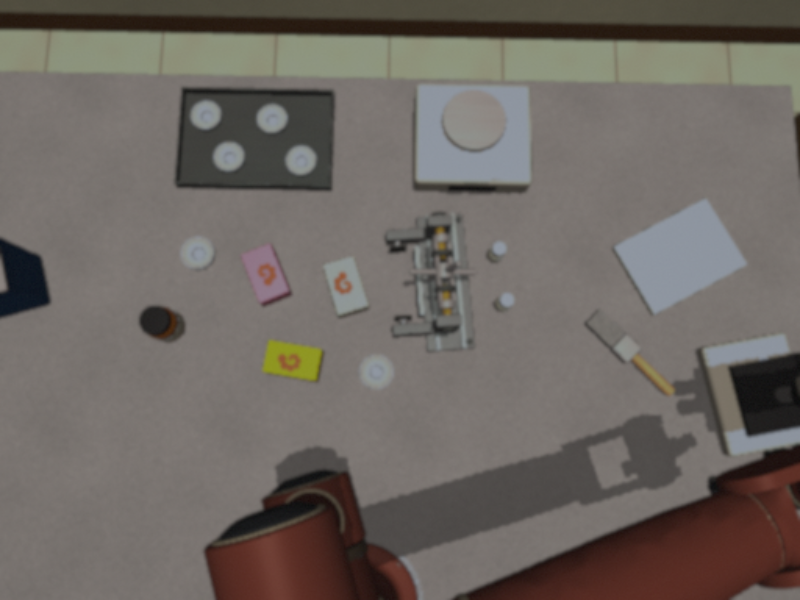

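View pics/b.png

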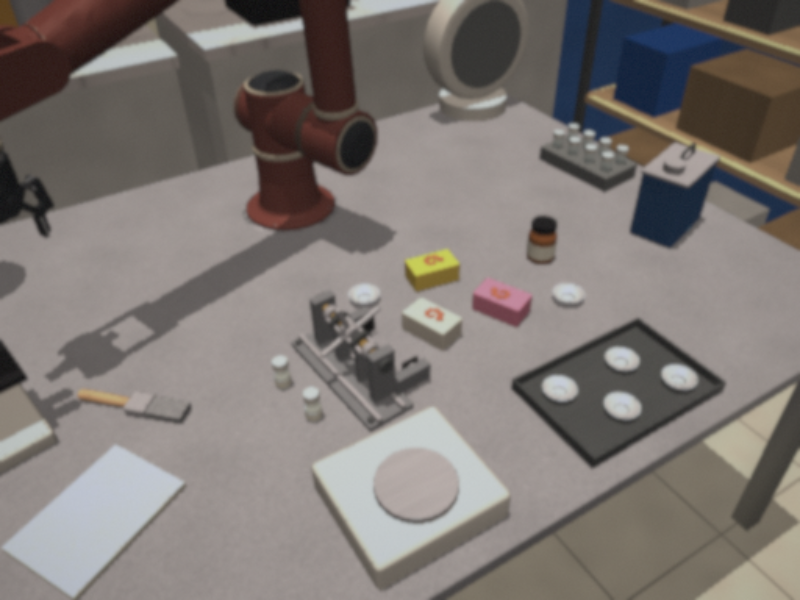

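Top view, 800x600: the pale block is at (345,286), with look-alikes in pink at (266,273) and yellow at (293,361). The pale one fits "pale plaster". The clamp is at (440,282) with its slot facing left. The dish at (376,371) and the vials at (498,250) and (505,301) are nearby.

Run:
```python
from h import *
d=np.load('f0.npz');P=d['top'];I=d['tp'].astype(int)
def rect(m):
    p=P[m][:,:2]; return cv2.minAreaRect((p*1000).astype(np.float32)),len(p),np.median(P[m][:,2])
v,u=np.mgrid[:384,:512]
box=lambda x0,x1,y0,y1:(u>x0*.64)&(u<x1*.64)&(v>y0*.64)&(v<y1*.64)
print('block',rect(box(315,380,245,325)&(P[...,2]>.036)&(P[...,2]<.055)))
m=box(380,480,200,360)
for lo,hi in((.006,.018),(.03,.06),(.1,.135),(.13,.18)):
    k=m&(P[...,2]>lo)&(P[...,2]<hi); print(lo,hi,rect(k), P[k].mean(0))
for n,b in dict(dish=(355,395,350,392),dish2=(180,216,232,272),v1=(486,512,238,264),v2=(493,518,288,314),jar=(138,182,302,342)).items():
    k=box(*b)&(P[...,2]>.008); print(n,P[k].mean(0),P[k].max(0))
# jaw arm
k=box(380,440,225,345)&(P[...,2]>.03)&(P[...,2]<.06)
c=I[125:235,200:310].astype(np.uint8)
cv2.imwrite('pics/c.png',cv2.resize(c[:,:,::-1],(600,600),interpolation=2))
np.set_printoptions(precision=3,suppress=True)
k=m&(P[...,2]>.135);print(P[k])
```

```text
block (((563.4277954101562, 33.80780029296875), (101.13589477539062, 59.67448425292969), 18.0905704498291), 712, np.float64(0.04446967642525556))
0.006 0.018 (((586.302001953125, -125.15379333496094), (306.09674072265625, 187.66595458984375), 1.1424139738082886), 1180, np.float64(0.012144877343753316)) [ 0.56254232 -0.15297694  0.01218191]
0.03 0.06 (((576.7744750976562, -103.85176086425781), (198.50881958007812, 115.87618255615234), 4.955638408660889), 645, np.float64(0.0418108890585931)) [ 0.57476247 -0.08870927  0.04145597]
0.1 0.135 (((578.2354125976562, -122.3063735961914), (213.75173950195312, 82.26502227783203), 5.327840328216553), 904, np.float64(0.11344049812689747)) [ 0.57784614 -0.13872256  0.11311923]
0.13 0.18 (((580.4994506835938, -157.7245330810547), (7.668576717376709, 19.08403778076172), 1.7046886682510376), 30, np.float64(0.14834989345499844)) [ 0.58033689 -0.15670747  0.14783131]
dish [ 0.40805445 -0.02587643  0.0281989 ] [0.43753284 0.00554327 1.27453401]
dish2 [0.62296962 0.31383167 0.0365936 ] [0.65777014 0.348763   1.27453401]
v1 [ 0.63158837 -0.24507417  0.048
[... 770 characters left out ...]
61]
 [ 0.578 -0.164  0.161]
 [ 0.581 -0.151  0.135]
 [ 0.58  -0.153  0.139]
 [ 0.58  -0.155  0.143]
 [ 0.579 -0.157  0.148]
 [ 0.578 -0.16   0.153]
 [ 0.577 -0.162  0.154]
 [ 0.578 -0.153  0.137]
 [ 0.577 -0.155  0.142]
 [ 0.577 -0.158  0.145]
 [ 0.329 -0.051  1.275]
 [ 0.329 -0.051  1.275]
 [ 0.329 -0.051  1.275]
 [ 0.329 -0.051  1.275]
 [ 0.329 -0.051  1.275]
 [ 0.329 -0.051  1.275]
 [ 0.329 -0.051  1.275]
 [ 0.329 -0.051  1.275]
 [ 0.329 -0.051  1.275]
 [ 0.329 -0.051  1.275]
 [ 0.329 -0.051  1.275]
 [ 0.329 -0.051  1.275]
 [ 0.329 -0.051  1.275]
 [ 0.329 -0.051  1.275]
 [ 0.329 -0.051  1.275]
 [ 0.329 -0.051  1.275]
 [ 0.329 -0.051  1.275]
 [ 0.329 -0.051  1.275]
 [ 0.329 -0.051  1.275]]
```

View pics/c.png

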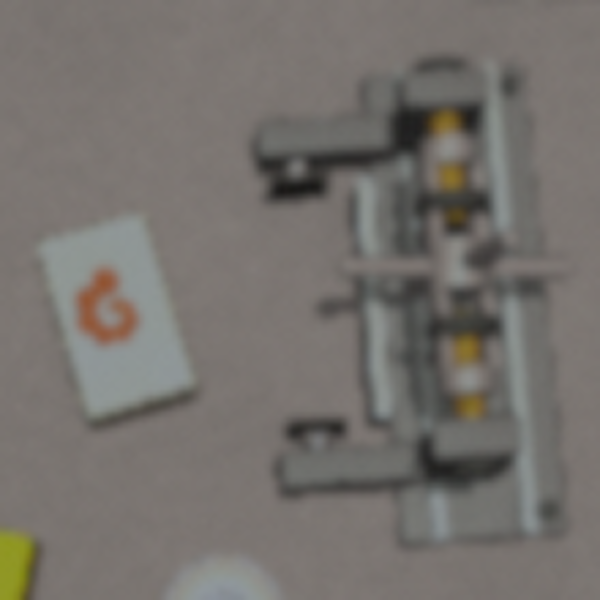

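The crop confirms the pale plaster block with an orange spiral shell; it's long side lies about 18° from world x. The clamp is turned about 5–7°, slot towards +y, with one bar up and tilted back. Next I move above them for a wrist view.

Call:
{"api": "servo_tool", "payload": {"deltas": [[[100,0.019,0.036,0.017,-0.8],[100,0.019,0.036,0.017,-0.8],[100,0.019,0.036,0.017,-0.8],[100,0.019,0.036,0.017,-0.8],[100,0.019,0.036,0.017,-0.8],[100,0.019,0.036,0.017,-0.8],[100,0.019,0.036,0.017,-0.8],[100,0.019,0.036,0.017,-0.8]]]}}

```text
time: 0.9
tool_pos: [0.411, -0.2792, 0.3815]
tool_rot: [-0.0, 0.988, 0.156, -0.0]
contact_force: [0.1, -0.0, -0.1]
gripper_width: 1.001
grasp_force: 0.0
```

Call:
{"api": "servo_tool", "payload": {"deltas": [[[100,0.019,0.036,0,0],[100,0.019,0.036,0,0],[100,0.019,0.036,0,0],[100,0.019,0.036,0,0],[100,0.019,0.036,0,0],[100,0.019,0.036,0,0],[100,0.019,0.036,0,0],[100,0,0,0,0]]]}}

```text
time: 1.7
tool_pos: [0.5446, -0.0252, 0.3802]
tool_rot: [-0.001, 0.987, 0.16, -0.001]
contact_force: [-0.8, -0.4, -0.0]
gripper_width: 1.001
grasp_force: 0.0
```

Run:
```python
from h import *
np.set_printoptions(precision=4,suppress=True)
f=grab_frame('wrist');P=world(f);print(f['T_tool_cam'],manip.state()['tool_pos'],manip.state()['tool_rot'])
np.savez('f1.npz',P=P,I=f['pixels'])
cv2.imwrite('pics/d.png',cv2.resize(f['pixels'][:,:,::-1],(800,600)))
```

```text
[[-0.0006 -0.9653 -0.2611  0.0656]
 [ 1.     -0.0008  0.0006  0.0014]
 [-0.0008 -0.2611  0.9653 -0.1305]
 [ 0.      0.      0.      1.    ]] [ 0.544  -0.027   0.3803] [-0.0003  0.9873  0.1588 -0.0009]
```

View pics/d.png

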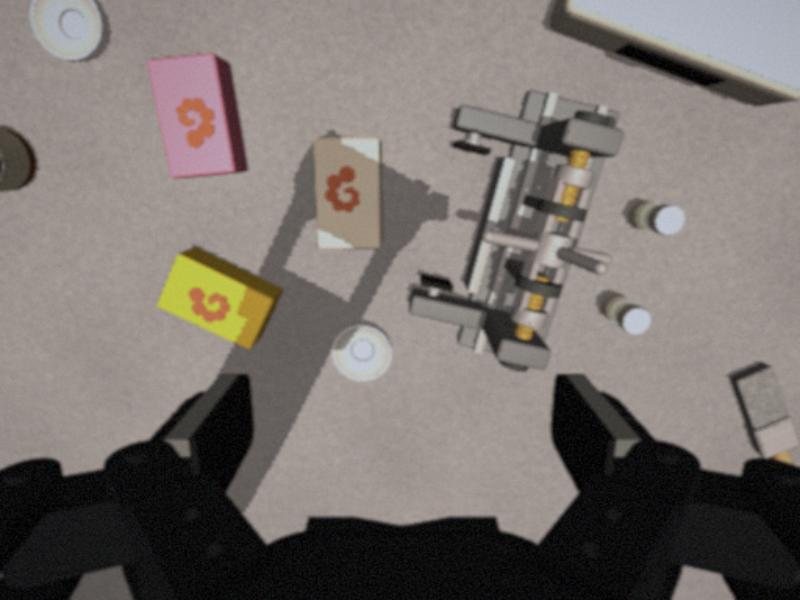

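Wrist view, 800x600: the block is at (348,192), arm a at (495,125), arm b at (450,305) and the stop bar runs along (490,220). The bars are visible at (585,258), the raised one, and (510,240).

Run:
```python
from h import *
np.set_printoptions(precision=4,suppress=True)
d=np.load('f1.npz');P=d['P'];v,u=np.mgrid[:384,:512]
box=lambda x0,x1,y0,y1:(u>x0*.64)&(u<x1*.64)&(v>y0*.64)&(v<y1*.64)
Z=P[...,2]
def rect(n,b,lo,hi):
    k=box(*b)&(Z>lo)&(Z<hi); q=P[k]
    # keep biggest component
    c,l,s,_=cv2.connectedComponentsWithStats(k.astype(np.uint8)); k=l==1+np.argmax(s[1:,4]); q=P[k]
    print(n,[np.round(t,1) for t in cv2.minAreaRect((q[:,:2]*1000).astype(np.float32))],len(q),np.median(q[:,2])); return q
rect('block',(300,395,125,260),.037,.055)
a=rect('arm a',(445,542,95,160),.036,.05)
b=rect('arm b',(400,492,280,340),.036,.05)
s=rect('stop',(460,520,150,300),.033,.047)
ca=rect('carr a',(560,625,105,160),.11,.128)
cb=rect('carr b',(490,555,325,375),.11,.128)
t=rect('bar up',(560,615,240,280),.13,.19)
print('bar max',t[np.argsort(-t[:,2])[:3]], cv2.fitLine(t.astype(np.float32),cv2.DIST_L2,0,.01,.01).ravel(), t.mean(0))
f=rect('bar front',(478,540,225,255),.085,.16)
print(cv2.fitLine(f.astype(np.float32),cv2.DIST_HUBER,0,.01,.01).ravel(), f.mean(0))
```

```text
block [array([564.7,  30.4]), array([98.3, 60.1]), np.float64(18.2)] 2960 0.046765426377060215
arm a [array([664.1, -81.2]), array([20.1, 77.9]), np.float64(4.6)] 850 0.04576113499452736
arm b [array([486.8, -96.8]), array([21., 78.]), np.float64(4.9)] 678 0.045691619686457796
stop [array([ 605.6, -103.2]), array([72.3, 10.2]), np.float64(4.9)] 387 0.04184189659471832
carr a [array([ 672.5, -136.9]), array([28.9, 43.6]), np.float64(4.4)] 832 0.12167353339015533
carr b [array([ 488.7, -152.8]), array([29.4, 43.4]), np.float64(4.8)] 616 0.12146342350218023
bar up [array([ 581.7, -160.3]), array([ 9.8, 19. ]), np.float64(5.5)] 224 0.15084394839550747
bar max [[ 0.5795 -0.1652  0.1638]
 [ 0.5833 -0.1659  0.1638]
 [ 0.5819 -0.1654  0.1637]] [ 0.0203 -0.3986  0.9169  0.5821 -0.1594  0.1497] [ 0.5821 -0.1594  0.1497]
bar front [array([ 575.1, -110.1]), array([23.4, 48.3]), np.float64(18.2)] 349 0.11826602741386694
[-0.1101  0.9402  0.3224  0.5779 -0.1091  0.1198] [ 0.5782 -0.1121  0.1179]
```

Call:
{"api": "servo_tool", "payload": {"deltas": [[[100,0.005,0.0146,-0.04,0],[100,0.005,0.0146,-0.04,0],[100,0.005,0.0146,-0.04,0],[100,0.0055,0.0147,-0.04,0],[100,0,0,-0.048,0],[100,0,0,-0.048,0],[100,0,0,-0.048,0],[100,0,0,-0.046,0]]]}}

```text
time: 2.55
tool_pos: [0.5634, 0.0284, 0.0293]
tool_rot: [0.0, 0.988, 0.156, -0.0]
contact_force: [0.9, -0.3, -1.3]
gripper_width: 1.003
grasp_force: 0.0
```

Call:
{"api": "servo_tool", "payload": {"deltas": [[[40,0,0,0,0],[40,0,0,0,0],[40,0,0,0,0],[40,0,0,0,0],[40,0,0,0,0],[40,0,0,0,0],[40,0,0,0,0],[40,0,0,0,0]]]}}

```text
time: 3.35
tool_pos: [0.5642, 0.0296, 0.0315]
tool_rot: [0.0, 0.988, 0.157, 0.0]
contact_force: [0.1, 0.3, -3.0]
gripper_width: 0.689
grasp_force: 71.1
```

Call:
{"api": "servo_tool", "payload": {"deltas": [[[40,0.0005,-0.005,0,-3.3],[40,0.0005,-0.005,0,-3.3],[40,0,-0.005,0,-3.3],[40,0,-0.005,0,-3.4],[40,0,0,0,0],[100,0,0,0,0],[100,0,0,0,0],[100,0,0,0,0]]]}}

```text
time: 4.15
tool_pos: [0.5658, 0.0098, 0.0319]
tool_rot: [0.0, 0.999, 0.042, 0.001]
contact_force: [0.3, 0.3, -0.6]
gripper_width: 0.998
grasp_force: 0.0
```

Call:
{"api": "servo_tool", "payload": {"deltas": [[[100,0,0,0,0],[100,0,0,0.04,0],[100,0,0,0.04,0],[60,-0.0025,0.03,0.02,-8.5],[60,-0.0025,0.03,0,-8.5],[60,0,0,0,-8.5],[60,0,0,0,-8.5],[60,0,0,0,-8.5]]]}}

```text
time: 4.95
tool_pos: [0.5602, 0.0701, 0.1316]
tool_rot: [-0.0, 0.945, -0.326, 0.0]
contact_force: [-0.7, 0.0, 1.1]
gripper_width: 0.6
grasp_force: 0.0
```

Call:
{"api": "servo_tool", "payload": {"deltas": [[[60,0,0,0,-8.5],[60,0,0,0,-8.5],[60,0,0,0,-8.5],[60,0,0,0,-8.5],[60,0,0,0,-8.5],[60,0,0,0,-5],[60,0,0,0,0],[60,0,0,0,0]]]}}

```text
time: 5.75
tool_pos: [0.5602, 0.0697, 0.1314]
tool_rot: [-0.0, 0.737, -0.676, 0.0]
contact_force: [0.6, 1.0, 0.2]
gripper_width: 0.598
grasp_force: 0.0
```

Run:
```python
from h import *
f=grab_frame('top');P=world(f);s=manip.state();print(s['time'],s['tool_pos'],s['tool_rot'],s['gripper_width'],s['joint_pos'])
save(f,'e'); k=(np.abs(P[...,0]-.565)<.08)&(np.abs(P[...,1]-.01)<.07)&(P[...,2]>.035)&(P[...,2]<.055)
print(cv2.minAreaRect((P[k][:,:2]*1000).astype(np.float32)),k.sum())
w=grab_frame('wrist');Q=world(w);cv2.imwrite('pics/f.png',w['pixels'][:,:,::-1])
k=(np.abs(Q[...,0]-.565)<.08)&(np.abs(Q[...,1]-.01)<.07)&(Q[...,2]>.035)&(Q[...,2]<.055)
print(cv2.minAreaRect((Q[k][:,:2]*1000).astype(np.float32)),k.sum())
```

```text
5.8 [0.56025017 0.06963709 0.13138101] [-5.22266488e-05  7.36423654e-01 -6.76520654e-01  5.71505967e-05] 0.5995713816685329 [-8.14903538e-03  7.56782842e-03  1.85574421e+00  8.94589027e-07
  1.27812577e+00  3.04870237e+00]
((563.339111328125, -11.397098541259766), (96.32880401611328, 153.9755096435547), 89.80448150634766) 700
((561.7877807617188, -9.665664672851562), (156.49197387695312, 97.0496826171875), 1.898922324180603) 14501
```

View pics/f.png

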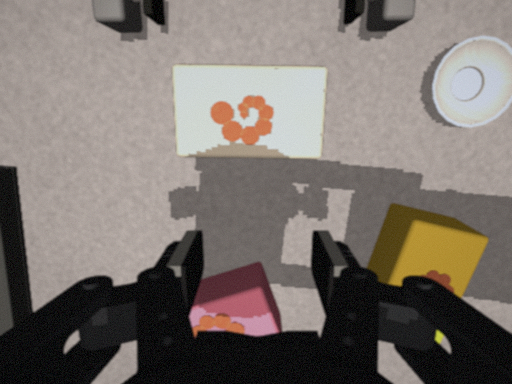

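Wrist view, 512x384: the block at (250,112) is square to the tool. The pads are at (160,10) and (350,10), the fingers at (185,260) and (325,260), and the pink look-alike is close behind at (240,300).

Run:
```python
from h import *
w=grab_frame('wrist');Q=world(w);v,u=np.mgrid[:384,:512];s=manip.state()
def r(b,zl=.037,zh=.055):
    k=(u>b[0])&(u<b[1])&(v>b[2])&(v<b[3])&(Q[...,2]>zl)&(Q[...,2]<zh);q=Q[k]*1000
    print(cv2.minAreaRect(q[:,:2].astype(np.float32)),q.min(0),q.max(0))
r((165,335,58,165)); r((205,290,260,330))
r((85,140,0,25)); r((365,420,0,25))
d=np.load('f0.npz');P=d['top'];v,u=np.mgrid[:384,:512]
k=(u>152)&(u<188)&(v>152)&(v<197)&(P[...,2]>.035)&(P[...,2]<.06);print('pink ymin',P[k].min(0))
```

```text
((570.3921508789062, 8.149734497070312), (100.15338134765625, 60.281829833984375), 4.064344882965088) [518.53321187 -24.69748853  42.41548105] [621.95818929  40.66012248  49.79914279]
((566.1757202148438, 166.98910522460938), (53.77616882324219, 48.90214538574219), 22.941455841064453) [532.0402879  135.86704477  37.03307456] [594.05946216 179.09177106  48.70417302]
((660.6112670898438, -45.057464599609375), (20.064998626708984, 12.709108352661133), 9.242147445678711) [650.64544141 -52.92568563  37.02037303] [670.94957343 -38.46117106  48.14702869]
((484.43377685546875, -59.98997116088867), (20.429752349853516, 11.51211166381836), 0.06424988806247711) [474.2171952  -65.75580724  37.00018023] [494.65470103 -54.22753729  47.48818917]
pink ymin [0.52800716 0.13692214 0.03534587]
```

Call:
{"api": "servo_tool", "payload": {"deltas": [[[60,0,0,-0.036,0],[60,0,0,-0.036,0],[60,0,0,-0.034,0],[60,0.0008,-0.01,0,0],[60,0.0008,-0.01,0,0],[60,0.0008,-0.01,0,0],[60,0.0008,-0.01,0,0],[60,0.0008,-0.01,0,0]]]}}

```text
time: 6.7
tool_pos: [0.5657, 0.0187, 0.0274]
tool_rot: [-0.001, 0.736, -0.677, 0.001]
contact_force: [-1.1, 3.6, 3.7]
gripper_width: 0.6
grasp_force: 2.0
```

Call:
{"api": "servo_tool", "payload": {"deltas": [[[60,0.0008,-0.01,0,0],[60,0.0008,-0.01,0,0],[60,0.0008,-0.01,0,0],[60,0.0006,-0.007,0,0],[60,0.0004,-0.005,0,0],[60,0.0002,-0.003,0,0],[60,0,0,0,0],[60,0,0,0,0]]]}}

```text
time: 7.5
tool_pos: [0.5677, -0.0255, 0.0251]
tool_rot: [0.0, 0.736, -0.677, 0.0]
contact_force: [1.0, 1.7, 2.0]
gripper_width: 0.604
grasp_force: 1.2
```

Creep on until the stop pushes back.

Call:
{"api": "servo_tool", "payload": {"deltas": [[[60,0.0001,-0.0015,0,0],[60,0,0,0,0],[60,0.0001,-0.0015,0,0],[60,0,0,0,0],[60,0.0001,-0.001,0,0],[60,0,0,0,0],[60,0,0,0,0],[60,0,0,0,0]]]}}

```text
time: 8.3
tool_pos: [0.5674, -0.0258, 0.0252]
tool_rot: [-0.002, 0.736, -0.677, -0.003]
contact_force: [-2.1, 16.0, 5.3]
gripper_width: 0.602
grasp_force: 8.1
```

Call:
{"api": "servo_tool", "payload": {"deltas": [[[60,-0.0005,0.006,0,0],[60,-0.001,0.012,0,0],[60,-0.0015,0.02,0,0],[0,-0.001,0.02,0.03,0],[0,0,0.0,0.05,0],[0,0,0,0.05,0],[0,0,0,0.05,0],[0,0,0,0.02,0]]]}}

```text
time: 9.1
tool_pos: [0.5663, 0.0284, 0.2316]
tool_rot: [-0.002, 0.736, -0.677, 0.004]
contact_force: [0.2, -0.6, -0.0]
gripper_width: -0.003
grasp_force: 0.0
```

Run:
```python
from h import *
np.set_printoptions(precision=4,suppress=True)
w=grab_frame('wrist');Q=world(w);s=manip.state();print(s['time'],s['tool_pos'],s['gripper_width'])
cv2.imwrite('pics/g.png',w['pixels'][:,:,::-1]); np.savez('f2.npz',P=Q,I=w['pixels'])
```

```text
9.15 [0.5672 0.0283 0.2336] -0.0019291634459306876
```

View pics/g.png

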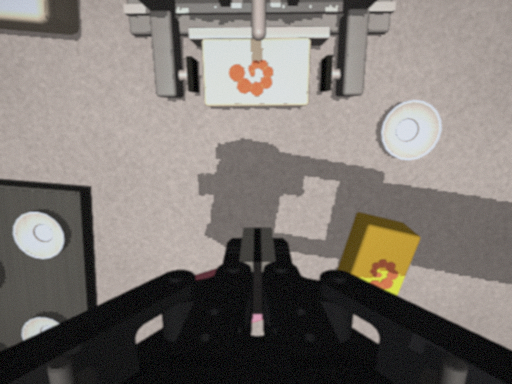

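The block at (257,72) lies flat against the stop bar at (257,33), between the pads at (193,75) and (325,75), and the front bar is at (258,15).

Run:
```python
from h import *
Q=np.load('f2.npz')['P'];v,u=np.mgrid[:384,:512]
def r(n,b,zl=.037,zh=.055):
    k=(u>b[0])&(u<b[1])&(v>b[2])&(v<b[3])&(Q[...,2]>zl)&(Q[...,2]<zh);q=Q[k]*1000
    print(n,[np.round(t,1) for t in cv2.minAreaRect(q[:,:2].astype(np.float32))],q.min(0).round(1),q.max(0).round(1))
r('block',(200,312,42,110)); r('arm a',(150,180,15,100),.037,.05); r('arm b',(337,368,15,100),.037,.05)
r('stop',(190,330,26,37),.034,.046); r('bar',(248,268,0,40),.09,.17)
```

```text
block [array([577.9, -66. ]), array([100.5,  54.9]), np.float64(4.7)] [526.4 -97.2  44.3] [629.9 -34.6  51.4]
arm a [array([665.3, -74.8]), array([20.9, 70.4]), np.float64(5.5)] [ 652.2 -110.9   37. ] [677.8 -39.3  50. ]
arm b [array([488.1, -90.2]), array([20.6, 70.2]), np.float64(5.6)] [ 475.6 -124.2   37. ] [501.  -54.8  50. ]
stop [array([ 577.9, -103.7]), array([127. ,   8.5]), np.float64(4.5)] [ 514.4 -112.7   41.2] [641.1 -94.7  46. ]
bar [array([577.3, -94.7]), array([ 9.6, 25. ]), np.float64(4.8)] [ 571.9 -107.3  119.4] [583.1 -82.2 131.1]
```

Call:
{"api": "servo_tool", "payload": {"deltas": [[[0,0.0028,-0.0384,0,0],[0,0.0028,-0.0384,0,0],[0,0.0028,-0.0384,0,0],[0,0.0028,-0.0384,0,0],[0,0,0,-0.03,0],[0,0,0,-0.03,0],[0,0,0,-0.032,0],[0,0,0,0,0]]]}}

```text
time: 9.95
tool_pos: [0.5732, -0.1242, 0.1285]
tool_rot: [0.001, 0.736, -0.677, -0.003]
contact_force: [-0.0, 0.4, -0.4]
gripper_width: 0.001
grasp_force: 0.0
```

Call:
{"api": "servo_tool", "payload": {"deltas": [[[0,0.0008,-0.0095,0,0],[0,0.0008,-0.0095,0,0],[0,0.0008,-0.0095,0,0],[0,0.0008,-0.0095,0,0],[0,0,0,0,0],[0,0,0,0.03,0],[0,0,0,0.03,0],[0,-0.003,0.037,0,0]]]}}

```text
time: 10.75
tool_pos: [0.5786, -0.13, 0.1999]
tool_rot: [-0.001, 0.734, -0.679, 0.006]
contact_force: [0.9, -0.2, 0.8]
gripper_width: -0.002
grasp_force: 0.0
```

```bash
cat > ang.py <<'E'
from h import *
# sleeve bars from top camera: points in clamp frame near x=0, above hub
f=grab_frame('scene');g=grab_frame('top');O=np.array([.580,-.145]);a=np.radians(4.75);R=np.array([[np.cos(a),np.sin(a)],[-np.sin(a),np.cos(a)]])
s=manip.state();print(s['time'],'tool',s['tool_pos'].round(4),'clamp',(R@(s['tool_pos'][:2]-O)).round(4))
for n,h in(('scene',f),('top',g)):
    P=world(h).reshape(-1,3);c=(P[:,:2]-O)@R.T;r=np.hypot(c[:,1],P[:,2]-.1)
    k=(abs(c[:,0])<.012)&(r>.03)&(r<.073)&(P[:,2]>.1)
    ph=np.degrees(np.arctan2(-c[k,1],P[k,2]-.1));print(n,k.sum(),np.histogram(ph,np.arange(-100,101,10))[0])
E
python3 ang.py
```

```text
10.85 tool [ 0.5762 -0.1243  0.1956] clamp [-0.0021  0.0209]
scene 92 [ 0  0  0  0  0  0 14 36  0  0  0  0  0  0  0 28 14  0  0  0]
top 20 [0 0 0 0 0 0 2 3 0 0 0 0 0 0 3 9 3 0 0 0]
```

The bars are now at about −30° and +57°, so the sleeve is at about 1.0 rad as planned. Next sweep.

Call:
{"api": "servo_tool", "payload": {"deltas": [[[0,-0.003,0.036,0,0],[0,0,0,0,0],[0,0,0,-0.03,0],[0,0,0,-0.03,0],[0,0.0008,-0.01,0,0],[0,0.0008,-0.01,0,0],[0,0.0008,-0.01,0,0],[0,0.0008,-0.01,0,0]]]}}

```text
time: 11.65
tool_pos: [0.5767, -0.1307, 0.1357]
tool_rot: [-0.001, 0.736, -0.677, 0.0]
contact_force: [-2.7, 9.0, 4.6]
gripper_width: -0.004
grasp_force: 4.7
```

Call:
{"api": "servo_tool", "payload": {"deltas": [[[0,0.0009,-0.011,0,0],[0,0.0009,-0.011,0,0],[0,0.001,-0.012,0,0],[0,0,0,0,0],[0,0,0,0.03,0],[0,0,0,0.03,0],[0,-0.003,0.037,0,0],[0,-0.003,0.037,0,0]]]}}

```text
time: 12.45
tool_pos: [0.5741, -0.0912, 0.1967]
tool_rot: [-0.001, 0.735, -0.678, 0.003]
contact_force: [0.4, 0.7, -0.6]
gripper_width: 0.002
grasp_force: 0.0
```

```bash
python3 ang.py
```

```text
12.55 tool [ 0.573  -0.0879  0.195 ] clamp [-0.0022  0.0575]
scene 89 [ 0  0  0  0  0  0 14 37  0  0  0  0  0  0  1 26 11  0  0  0]
top 60 [ 0  0  0  0  0  0  2 18  0  0  0  0  0  0  0 30 10  0  0  0]
```

Call:
{"api": "servo_tool", "payload": {"deltas": [[[0,0,0,-0.03,0],[0,0,0,-0.03,0],[0,0,0,0,0],[0,0.0008,-0.01,0,0],[0,0.0008,-0.01,0,0],[0,0.0008,-0.01,0,0],[0,0.0008,-0.01,0,0],[0,0.0009,-0.011,0,0]]]}}

```text
time: 13.35
tool_pos: [0.578, -0.1407, 0.1352]
tool_rot: [-0.003, 0.736, -0.677, 0.0]
contact_force: [0.5, 10.1, 0.1]
gripper_width: -0.0
grasp_force: 4.5
```

Call:
{"api": "servo_tool", "payload": {"deltas": [[[0,0.0009,-0.011,0,0],[0,0.001,-0.012,0,0],[0,0,0,0,0],[0,0,0,0.03,0],[0,0,0,0.03,0],[0,-0.003,0.037,0,0],[0,-0.003,0.037,0,0],[0,0,0,0,0]]]}}

```text
time: 14.15
tool_pos: [0.5724, -0.0878, 0.1939]
tool_rot: [-0.0, 0.737, -0.676, 0.001]
contact_force: [0.1, 0.1, -0.7]
gripper_width: 0.004
grasp_force: 0.0
```

```bash
python3 ang.py
```

```text
14.25 tool [ 0.5726 -0.0902  0.1936] clamp [-0.0029  0.0552]
scene 93 [ 0  0  0  0  0  0  7 42  2  0  0  0  0  0  0 17 24  1  0  0]
top 58 [ 0  0  0  0  0  0  1 13  0  0  0  0  0  0  2 29 13  0  0  0]
```

Call:
{"api": "servo_tool", "payload": {"deltas": [[[0,0,0,-0.03,0],[0,0,0,-0.03,0],[0,0,0,0,0],[0,0.0008,-0.01,0,0],[0,0.0008,-0.01,0,0],[0,0.0008,-0.01,0,0],[0,0.0008,-0.01,0,0],[0,0.0009,-0.011,0,0]]]}}

```text
time: 15.05
tool_pos: [0.578, -0.1406, 0.1353]
tool_rot: [-0.003, 0.736, -0.677, 0.0]
contact_force: [-0.5, 10.0, 0.9]
gripper_width: 0.003
grasp_force: 4.5
```

Call:
{"api": "servo_tool", "payload": {"deltas": [[[0,0.0009,-0.011,0,0],[0,0.001,-0.012,0,0],[0,0,0,0,0],[0,0,0,0.03,0],[0,0,0,0.03,0],[0,-0.003,0.037,0,0],[0,-0.003,0.037,0,0],[0,0,0,0,0]]]}}

```text
time: 15.85
tool_pos: [0.5724, -0.0877, 0.1939]
tool_rot: [-0.0, 0.737, -0.676, 0.001]
contact_force: [-0.2, -1.1, 0.1]
gripper_width: -0.001
grasp_force: 0.0
```

```bash
python3 ang.py
```

```text
15.95 tool [ 0.5726 -0.0902  0.1936] clamp [-0.0028  0.0552]
scene 94 [ 0  0  0  0  0  0  7 44  0  0  0  0  0  0  1 22 20  0  0  0]
top 62 [ 0  0  0  0  0  0  0 17  0  0  0  0  0  0  2 28 15  0  0  0]
```

Call:
{"api": "servo_tool", "payload": {"deltas": [[[0,0,0,-0.03,0],[0,0,0,-0.03,0],[0,0,0,0,0],[0,0.0008,-0.01,0,0],[0,0.0008,-0.01,0,0],[0,0.0008,-0.01,0,0],[0,0.0008,-0.01,0,0],[0,0.0009,-0.011,0,0]]]}}

```text
time: 16.75
tool_pos: [0.578, -0.1404, 0.1353]
tool_rot: [-0.003, 0.736, -0.677, -0.0]
contact_force: [0.7, 10.7, 0.7]
gripper_width: -0.005
grasp_force: 4.9
```

Call:
{"api": "servo_tool", "payload": {"deltas": [[[0,0.0009,-0.011,0,0],[0,0.001,-0.012,0,0],[0,0,0,0,0],[0,0,0,0.03,0],[0,0,0,0.03,0],[0,-0.003,0.037,0,0],[0,-0.003,0.037,0,0],[0,0,0,0,0]]]}}

```text
time: 17.55
tool_pos: [0.5724, -0.0878, 0.1939]
tool_rot: [-0.0, 0.737, -0.676, 0.001]
contact_force: [-0.1, -0.3, 0.3]
gripper_width: -0.0
grasp_force: 0.0
```

```bash
python3 ang.py
```

```text
17.65 tool [ 0.5726 -0.0903  0.1936] clamp [-0.0028  0.0552]
scene 91 [ 0  0  0  0  0  0  8 39  1  0  0  0  0  0  1 22 20  0  0  0]
top 58 [ 0  0  0  0  0  0  0 15  0  0  0  0  0  0  0 26 17  0  0  0]
```

The sleeve is at about 7.3 rad. A last part-push will bring the next bar upright (about 7.85 rad), then I back off and look.

Call:
{"api": "servo_tool", "payload": {"deltas": [[[0,0,0,-0.03,0],[0,0,0,-0.03,0],[0,0,0,0,0],[0,0.0008,-0.01,0,0],[0,0.0008,-0.01,0,0],[0,0.0008,-0.01,0,0],[0,0.0005,-0.006,0,0],[0,0,0,0,0]]]}}

```text
time: 18.45
tool_pos: [0.5769, -0.1274, 0.1355]
tool_rot: [-0.001, 0.735, -0.678, 0.002]
contact_force: [0.2, 2.0, 1.1]
gripper_width: -0.002
grasp_force: 0.8
```

Call:
{"api": "servo_tool", "payload": {"deltas": [[[0,-0.0008,0.01,0,0],[0,-0.001,0.015,0,0],[0,0,0,0.04,0],[0,0,0,0.04,0],[0,-0.003,0.04,0.02,0],[0,-0.003,0.04,0,0],[0,-0.003,0.04,0,0],[0,0,0,0,0]]]}}

```text
time: 19.25
tool_pos: [0.5635, 0.0236, 0.233]
tool_rot: [-0.0, 0.738, -0.675, -0.001]
contact_force: [-0.5, -0.9, -0.4]
gripper_width: -0.001
grasp_force: 0.0
```

```bash
python3 ang.py
python3 - <<'E'
from h import *
w=grab_frame('wrist');np.savez('f3.npz',P=world(w),I=w['pixels']);print(manip.state()['tool_pos'])
cv2.imwrite('pics/i.png',cv2.resize(w['pixels'][0:192,100:420,::-1],(800,480)))
E
```

```text
19.35 tool [0.564  0.0203 0.2327] clamp [-0.0023  0.1661]
scene 112 [ 0 36  9  0  0  0  0  0  1 13 31  0  0  0  0  0  0  0 22  0]
top 92 [ 0 30 18  0  0  0  0  0  0 13 10  0  0  0  0  0  0  2 19  0]
[0.56413368 0.01939244 0.2327348 ]
```

View pics/i.png

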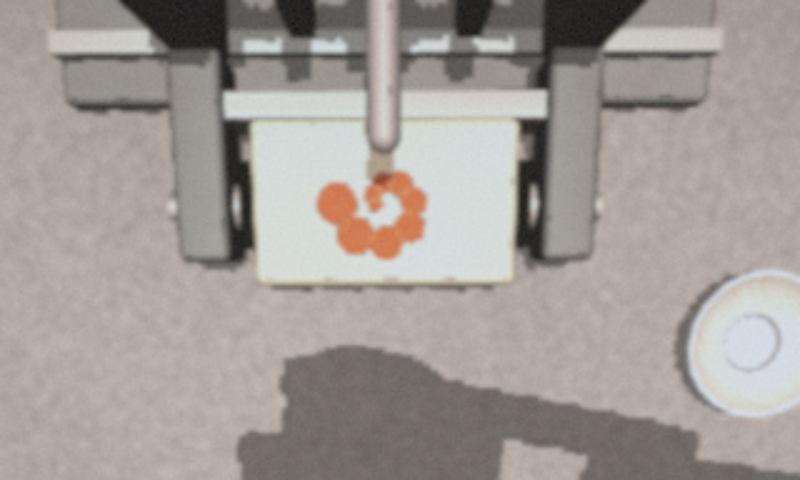

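The block is square against the stop at (384,200), one bar is upright, and both stems stand out, at (172,207) and (599,207). Now the arm gaps.

Run:
```python
from h import *
Q=np.load('f3.npz')['P'];v,u=np.mgrid[:384,:512]
O=np.array([.580,-.145]);a=np.radians(4.75);R=np.array([[np.cos(a),np.sin(a)],[-np.sin(a),np.cos(a)]])
def r(n,b,zl,zh):
    x0,x1,y0,y1=b; k=(u>100+x0*.4)&(u<100+x1*.4)&(v>y0*.4)&(v<y1*.4)&(Q[...,2]>zl)&(Q[...,2]<zh);q=Q[k]
    c=((q[:,:2]-O)@R.T*1000); t=cv2.minAreaRect(c.astype(np.float32)); print(n,np.round(t[0],1),np.round(t[1],1),round(t[2],1),np.percentile(c[:,0],[1,99]).round(1),k.sum())
r('block',(240,530,122,290),.038,.055)
r('arm a',(160,235,130,250),.04,.05); r('arm b',(535,612,130,250),.04,.05)
r('stop',(222,365,88,118),.036,.05)
r('stem a',(160,180,195,220),.015,.035); r('stem b',(594,608,195,220),.015,.035)
```

```text
block [ 0.7 77. ] [110.8  57.4] 0.0 [-52.5  53.8] 7006
arm a [70. 72.] [20.4 41.4] 0.0 [60.  79.6] 1016
arm b [-69.3  71.8] [20.3 41.6] 0.1 [-78.9 -59.5] 1007
stop [34.8 41.6] [10.4 51.8] 89.6 [ 8.9 60.4] 682
stem a [85.1 77.1] [3.3 7.5] 0.8 [83.5 86.8] 29
stem b [-84.3  77. ] [2.3 7.5] 1.8 [-85.4 -83.1] 23
```

```bash
python3 -c "
from plant import manip
print(manip.job_done())"
```

```text
the job is handed in; nothing more can be done
None
```

I slid the block square against the stop, then turned the sleeve to about 7.85 rad; the last view shows both pads pressed in about 6–7 mm (stems about 6.8 and 6.1 mm out) with the arm clear. I then handed the job in, and the hand-in returned no verdict.

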